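# Change the bench supply over from the saw to the polisher

### The arm

A 6-joint arm with a two-finger parallel gripper is mounted at the origin on a cart in front of the work surface, level with it; the furniture and walls round the work are solid. World frame = base frame: x ahead of the robot, y to its left, z up, the work surface at z = 0. Lengths are in m, angles in rad, forces in N, time in s.
With the tool pointing down it reaches from about 0.25 to 0.775 m from the base axis. Payload 4 kg.
Tool frame: the origin (TCP) lies on the centre line of the jaws, within the pads' length; the fingertips stand 19 mm ahead of it and the grasp point (between the pads) is the TCP; z points along the fingers, y is the direction in which the jaws open and shut (so a half turn about z gives the same grasp; the last joint's range is limited). The gripper opens to 85 mm and grips with 20 to 120 N. Pads are 22 mm wide; open, the fingers measure 114 mm over their backs; the gripper's body (76 mm by 85 mm) begins 54 mm behind the grasp point. The pads swing forward as they close: fully open they stand 13 mm farther back than shut.
Start: joints at [1.024, 0.087, 1.371, -0, 1.684, -0.103], TCP at [0.236, 0.497, 0.25] pointing down, gripper open.
Joint ranges: [-3.1, 3.1], [-0.76, 2.03], [0.27, 2.55], [-1.08, 4.22], [0.17, 2.65], [-2.57, 2.57]. Speed limits (rad/s): [2.79, 2.79, 3.14, 3.14, 3.14, 3.14].

### API

Orientations are given as a unit quaternion [w, x, y, z].
In Python, from bench import r gives the robot as it stands. The module is installed in compiled form; this text tells all that it offers.
- The arm moves only by the tool drive_tool, never from a script. Its argument "series" is a list of rows, each a list of 7 numbers: the opening, from 0 (shut) to 1 (fully open), then the shift along the world's x, y, z in mm, then the turn, a rotation vector about the world's x, y, z in rad. A call has 1 to 20 rows; each row shifts and turns the commanded pose from where the row before left it; what a row does not reach is not made up. A row lasts 1/12 s, in which the tool goes at most 41.7 mm and 7.16 degrees, less where a joint would pass 70% of its speed; a pose out of reach is approached as far as the arm can. A call is refused whole if a number of a shift passes 41.7 or a number of a turn 0.125, either way. A call with a gripper value outside its range is refused whole. The fingers move at their own pace and stop on an object; the grip force is fixed at half the most. Time passes only in rows, so rows that do not move let the fingers close. It gives the time, the measured TCP pose, the force and the opening at its end, in the units of the state.
- r.get_obs(): the state, without advancing time (a new reading comes with each control period).
- r.read_camera(name): name is "side" or "top" or "wrist"; returns the picture (420x560x3 uint8, red, green, blue); there is no depth.
- r.camera_info(name): a dict with "fx", "fy", "cx", "cy" (pixels), "D" ([k1, k2, p1, p2, k3] as OpenCV has them; the pictures are not rectified), "R" (3x3) and "t" (3): a world point X has camera coordinates R X + t. Camera axes: x right, y down, z forward; pixel columns grow to the right and rows downward; lengths in m; the calibration is good to about 2 mm. A picture is of the moment at which its call begins: read the wrist's pose just before it. camera_info takes no time and is no camera call; for the wrist camera it gives the pose at the moment of the call.
- r.close_job(): hands the job in, once; it reports no verdict.
The state is a dict: "time": time; "joint_positions": joint angles; "qvel": joint speeds; "joint_efforts": joint torques, N m; "tcp_pos": TCP position; "eef_rot": TCP orientation; "wrist_force": force on the tool from outside, world axes, zero at the start; "moment": the same for the moment, N m; "opening": opening from 0.0 (shut) to 1.0 (fully open).
Only numpy, scipy, OpenCV 4.12 (cv2) and the standard library are available. Lean on these libraries where they do the work, as an engineer would, in place of code of your own. Each camera call takes 0.05 s, during which the arm holds its last target.

### The job

Change the bench over from the cutting saw to the polisher: first flip the saw's switch (red knob) off, and only then flip the polisher's switch (blue knob) on. The two must never be on together, and the fume extraction's switch (yellow knob) has to stay on. On is the end of each switch with the green dot, off the end with the white bar; flip each lever all the way over.

Things in the scene. Friction and masses are not known exactly. Their poses are not given: they have to be found in the camera images.
- red_handle: Steel toggle lever, 10 mm thick, with red ball knob (28 mm): saw switch, starts on. Origin on the level hinge axis (y), mid-box, 46 mm above the bench; z runs up the lever, knob centre at z = 75 mm. Upright, x points level from off to on, 0 to 60 deg right of the robot's straight ahead; it dips 34 deg at the on stop and rises 34 deg at the off stop. All three switches are alike.
- blue_handle: The like lever with blue knob: polisher switch, starts off. Sizes and axes as the red one. An over-centre spring holds each lever at either stop and snaps it over once past upright; about 1.5 N at the knob flips it. The grey boxes are fixed: 104 mm along x, 64 mm along y, 40 mm high, lever cheeks to 55 mm; a low conduit sticks out 16 mm at the on end.
- yellow_handle: The like lever with yellow knob: fume extraction switch, starts on and stays on. Sizes and axes as the red one. The three switches stand in any order along the front of the bench, hinges 110 mm or more apart; other things close by are under 60 mm high.

How it is judged:
On the way, in this order (a step that is already met when the one before it is completed fails the run):
1. the saw's red switch is off while the polisher's blue switch is still off (angle between each of red_handle, blue_handle's own x axis and vertical below 1.15 rad), for 0.2 s.
2. the polisher's blue switch is on (angle between blue_handle's own x axis and vertical above 1.99 rad), for 0.2 s.
At the end, for the whole second after the job is handed in: Red lever at its off end, blue and yellow levers at their on ends, each within about 10 degrees of the end stop and the red and blue levers at rest (angle between red_handle's own x axis and vertical below 1.15 rad and angle between each of blue_handle, yellow_handle's own x axis and vertical above 1.99 rad and angular speed of each of red_handle, blue_handle below 0.2 rad/s); the robot touches nothing.
It fails at once if the red and blue levers are both past upright on the on side (angle between each of red_handle, blue_handle's own x axis and vertical above 1.571 rad).
It fails at once if the yellow lever is pushed past upright towards off (angle between yellow_handle's own x axis and vertical below 1.571 rad).
It also fails if it takes over 45 s, if anything falls off the work surface, if the arm or the gripper's body presses on something with over 40 N, if the wrist force passes 120 N, or if a joint passes its speed limit or range.

## Working session

There is one attempt and no reset: what is moved stays moved. The work goes in short steps, Python scripts to look and compute and a tool call to move; the robot and the scene stay as the last step left them, time stands still between calls to the robot, and variables do not carry over. Pictures are saved under pics/ and viewed, and the job is handed in when it is done.

Besides the shell and the picture viewer there is one more tool, called as a command line: name --pt "numbers of a row" for each row, then --argument value for the rest. drive_tool: Moves the arm, as the interface text tells. Its arguments: {"type":"object","properties":{"series":{"type":"array"}},"required":["series"]}

```bash
mkdir -p pics; python3 - <<'E'
from bench import r
import cv2
o=r.get_obs();print(o)
for n in ("side","top"):
    cv2.imwrite(f"pics/{n}0.png",r.read_camera(n)[:,:,::-1]); print(n,r.camera_info(n))
E
```

```text
{'time': 0.0, 'joint_positions': array([ 1.02389980e+00,  8.79567954e-02,  1.37228435e+00,  3.14312020e-07,
        1.68362702e+00, -1.03073084e-01]), 'qvel': array([ 0.00024633,  0.00023064, -0.00030617,  0.0007708 , -0.0010383 ,
       -0.0021253 ]), 'joint_efforts': array([ 4.33907526e-04, -3.51867878e+01, -3.13277471e+01,  4.34091726e-05,
        1.04436654e-02, -4.55038204e-06]), 'tcp_pos': array([0.23591123, 0.49631269, 0.24912285]), 'eef_rot': array([-3.63426009e-04,  2.20094707e-01,  9.75477845e-01, -1.07814770e-03]), 'wrist_force': array([-0.18399768,  0.98742365, -0.84633984]), 'moment': array([ 0.04349741,  0.01674277, -0.0180082 ]), 'opening': 1.0008328746214226}
side {'fx': 468.4900726163671, 'fy': 468.4900726163671, 'cx': 277.53810267367106, 'cy': 201.63435578082687, 'D': array([-0.08764514,  0.        ,  0.        ,  0.        ,  0.        ]), 'R': array([[-0.99719007, -0.07363168,  0.01379656],
       [-0.04611543,  0.45821904, -0.8876422 ],
       [ 0.05903674, -0.88578422, -0.46032703]]), 't': array([0.48023907, 0.16174847, 0.74425271])}
top {'fx': 424.81496871410553, 'fy': 424.81496871410553, 'cx': 273.18406680123877, 'cy': 211.0170807944113, 'D': array([-0.06206113,  0.        ,  0.        ,  0.        ,  0.        ]), 'R': array([[ 0.01563687, -0.99983686, -0.00904127],
       [-0.98432416, -0.0138043 , -0.1758277 ],
       [ 0.17567421,  0.01164893, -0.98437944]]), 't': array([-0.16770603,  0.5178064 ,  0.85307491])}
```

View pics/side0.png

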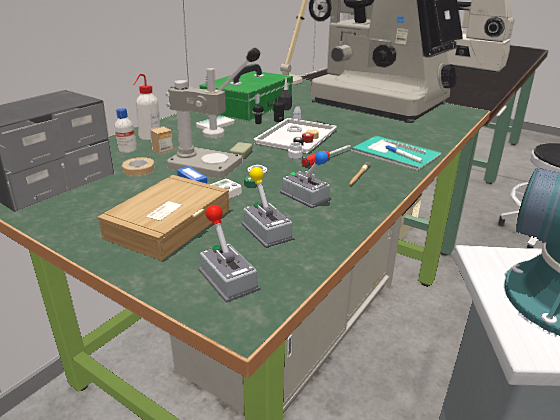

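View pics/top0.png

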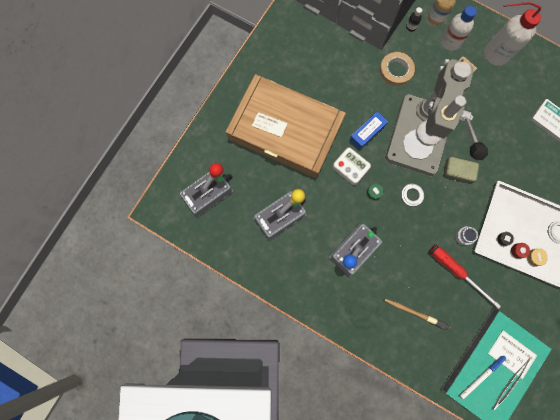

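Side view: red knob at (214,213), yellow at (257,173), blue at (321,157). Top view: red at (216,170), yellow at (298,196), blue at (349,262). Next I triangulate the knobs and measure the boxes.

```bash
cat > h.py <<'E'
import numpy as np, cv2
from bench import r
def P(n):
    c=r.camera_info(n); K=np.array([[c['fx'],0,c['cx']],[0,c['fy'],c['cy']],[0,0,1]]); return K,np.array(c['D']),np.array(c['R']),np.array(c['t'])
def ray(n,uv):
    K,D,R,t=P(n); p=cv2.undistortPoints(np.array([[uv]],float),K,D)[0,0]
    d=R.T@np.array([p[0],p[1],1]); return -R.T@t,d
def plane(n,uv,z):
    o,d=ray(n,uv); return o+d*(z-o[2])/d[2]
def tri(a,b):
    (o1,d1),(o2,d2)=ray('side',a),ray('top',b)
    s=np.linalg.lstsq(np.c_[d1,-d2],o2-o1,rcond=None)[0]
    p,q=o1+d1*s[0],o2+d2*s[1]; return (p+q)/2,np.linalg.norm(p-q)
def knob(img,col,seed,rad=14):
    hsv=cv2.cvtColor(img,cv2.COLOR_RGB2HSV)
    h,s,v=cv2.split(hsv); h=h.astype(int)
    m={'red':(h<8)|(h>172),'yellow':(h>18)&(h<34),'blue':(h>100)&(h<128)}[col]&(s>130)&(v>60)
    y,x=np.mgrid[:img.shape[0],:img.shape[1]]
    m&=np.hypot(x-seed[0],y-seed[1])<rad
    c,_=cv2.findContours(m.astype(np.uint8),cv2.RETR_EXTERNAL,cv2.CHAIN_APPROX_NONE)
    c=max(c,key=cv2.contourArea); return cv2.minEnclosingCircle(c)
E
python3 - <<'E'
from h import *
S=cv2.imread('pics/side0.png')[:,:,::-1].copy();T=cv2.imread('pics/top0.png')[:,:,::-1].copy()
for c,a,b in (('red',(214,213),(216,170)),('yellow',(257,173),(298,196)),('blue',(321,157),(349,262))):
    ka,kb=knob(S,c,a),knob(T,c,b); print(c,ka,kb,tri(ka[0],kb[0]))
cv2.imwrite('pics/tz.png',cv2.resize(T[150:290,160:400,::-1],None,fx=3.3,fy=3.3,interpolation=cv2.INTER_CUBIC))
E
```

```text
red ((213.96043395996094, 214.11151123046875), 9.93511962890625) ((215.5, 170.0), 7.500100135803223) (array([ 0.59127381, -0.04353054,  0.10597694]), np.float64(0.00036947367379106997))
yellow ((256.47296142578125, 174.90541076660156), 8.227624893188477) ((297.0, 196.0), 7.810349941253662) (array([ 0.53987551, -0.20743754,  0.10578762]), np.float64(0.000813821603613243))
blue ((320.5, 158.0), 7.43313455581665) ((349.7765808105469, 260.96807861328125), 7.074764251708984) (array([ 0.41392959, -0.31030176,  0.10505929]), np.float64(0.0007462490298388821))
```

View pics/tz.png

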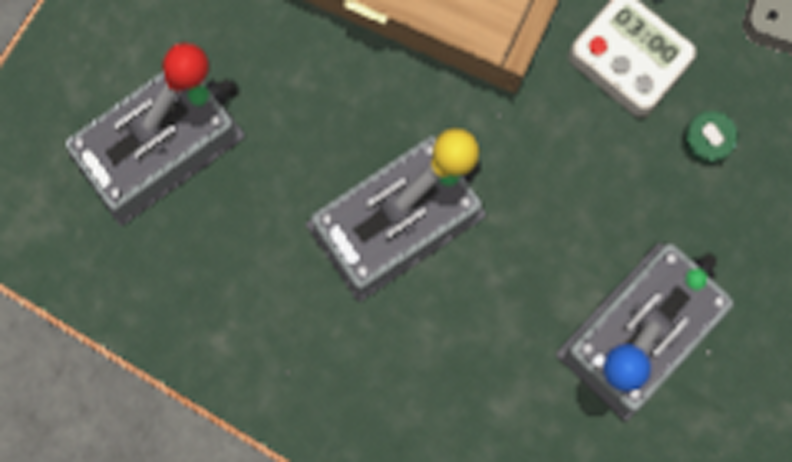

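```bash
python3 - <<'E'
from h import *
f=lambda p:(p[0]/3.3+160-.35,p[1]/3.3+150-.35)
K={'red':(.5913,-.0435),'yellow':(.5399,-.2074),'blue':(.4139,-.3103)}
for c,off,on in (('red',(96,168),(199,97)),('yellow',(344,244),(449,180)),('blue',(612,372.5),(695,280))):
    a,b=plane('top',f(off),.04)[:2],plane('top',f(on),.04)[:2]
    d=b-a;L=np.hypot(*d);d/=L; ang=np.degrees(np.arctan2(-d[1],d[0])); m=(a+b)/2
    s=1 if c!='blue' else -1
    h=np.array(K[c])-s*.042*d
    print(c,'len',L,'right',ang,'dir',d,'mid',m,'hinge from knob',h)
E
```

```text
red len 0.0812948982133337 right 53.533905428862674 dir [ 0.59434699 -0.80420871] mid [ 0.56555646 -0.01113444] hinge from knob [ 0.56633743 -0.00972323]
yellow len 0.07949825063070282 right 57.47654720734297 dir [ 0.53764479 -0.84317144] mid [ 0.51522557 -0.17422282] hinge from knob [ 0.51731892 -0.1719868 ]
blue len 0.080283413870859 right 42.16742977334859 dir [ 0.74118632 -0.67129936] mid [ 0.4439785  -0.33845726] hinge from knob [ 0.44502983 -0.33849457]
```

drive_tool --pt "0 21 -31.8 0 0 0 0" --pt "0 21 -31.8 0 0 0 -0.07" --pt "0 21 -31.8 0 0 0 -0.07" --pt "0 21 -31.8 0 0 0 -0.07" --pt "0 21 -31.8 0 0 0 -0.07" --pt "0 21 -31.8 0 0 0 -0.07" --pt "0 21 -31.8 0 0 0 -0.07" --pt "0 21 -31.8 0 0 0 -0.07" --pt "0 21 -31.8 0 0 0 0" --pt "0 21 -31.8 0 0 0 0" --pt "0 21 -31.8 0 0 0 0" --pt "0 21 -31.8 0 0 0 0" --pt "0 21 -31.8 0 0 0 0" --pt "0 21 -31.8 0 0 0 0" --pt "0 21 -31.8 0 0 0 0" --pt "0 21 -31.8 0 0 0 0" --pt "0 21 -31.8 0 0 0 0" --pt "0 21 -31.8 0 0 0 0" --pt "0 0 0 0 0 0 0"

```text
time: 1.68
tcp_pos: [0.6161, -0.0819, 0.2473]
eef_rot: [-0.0, 0.453, 0.891, -0.002]
wrist_force: [-1.2, 0.6, -1.1]
opening: -0.001
```

drive_tool --pt "0 0 0 -20 0 0 0" --pt "0 0 0 -25 0 0 0" --pt "0 0 0 -25 0 0 0" --pt "0 0 0 -20 0 0 0" --pt "0 0 0 0 0 0 0" --pt "0 0 0 0 0 0 0"

```text
time: 2.18
tcp_pos: [0.613, -0.0751, 0.1585]
eef_rot: [-0.002, 0.45, 0.893, -0.0]
wrist_force: [1.0, -0.0, 0.7]
opening: 0.001
```

```bash
python3 - <<'E'
from h import *
o=r.get_obs();print(o['tcp_pos'])
cv2.imwrite("pics/side1.png",r.read_camera("side")[:,:,::-1]);cv2.imwrite("pics/wrist1.png",r.read_camera("wrist")[:,:,::-1])
E
```

```text
[ 0.61296768 -0.07513746  0.15848046]
```

View pics/side1.png

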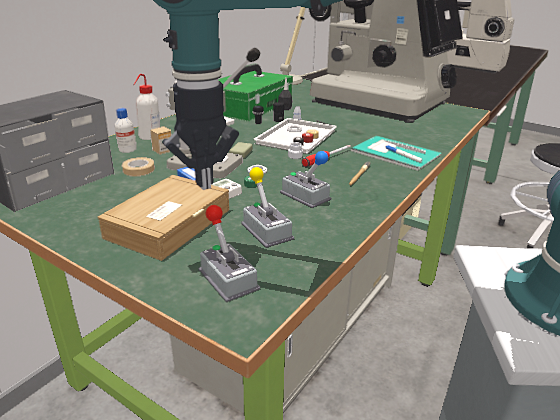

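View pics/wrist1.png

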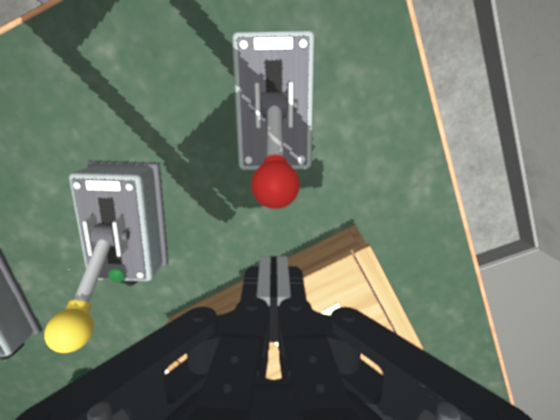

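The wrist view shows the closed fingers at (272,280), in line behind the red knob at (275,184). I lower them and push.

drive_tool --pt "0 0 0 -18 0 0 0" --pt "0 0 0 -20 0 0 0" --pt "0 0 0 -16 0 0 0" --pt "0 0 0 0 0 0 0" --pt "0 0 0 0 0 0 0" --pt "0 -6 8 0 0 0 0" --pt "0 -6 8 0 0 0 0" --pt "0 -6 8 0 0 0 0" --pt "0 -6 8 0 0 0 0" --pt "0 -6 8 0 0 0 0" --pt "0 -6 8 0 0 0 0" --pt "0 -6 8 0 0 0 0" --pt "0 -6 8 0 0 0 0" --pt "0 -6 8 0 0 0 0" --pt "0 0 0 0 0 0 0" --pt "0 0 0 0 0 0 0"

```text
time: 3.62
tcp_pos: [0.5598, -0.0031, 0.1063]
eef_rot: [-0.0, 0.45, 0.893, -0.0]
wrist_force: [0.6, -0.5, -0.7]
opening: 0.0
```

```bash
python3 - <<'E'
from h import *
o=r.get_obs();print(o['tcp_pos'],o['wrist_force'])
cv2.imwrite("pics/side2.png",r.read_camera("side")[:,:,::-1]);cv2.imwrite("pics/wrist2.png",r.read_camera("wrist")[:,:,::-1])
E
```

```text
[ 0.55979038 -0.00306432  0.10625712] [ 0.57810747 -0.48372207 -0.69297055]
```

View pics/side2.png

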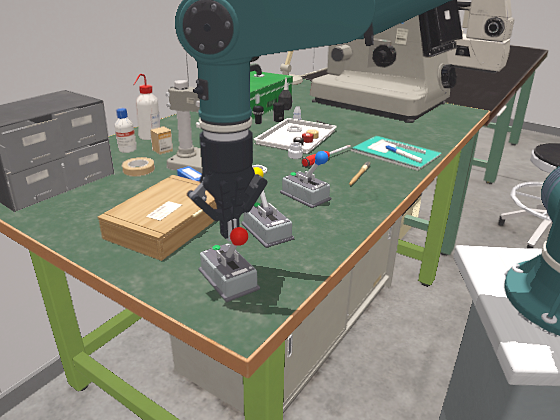

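View pics/wrist2.png

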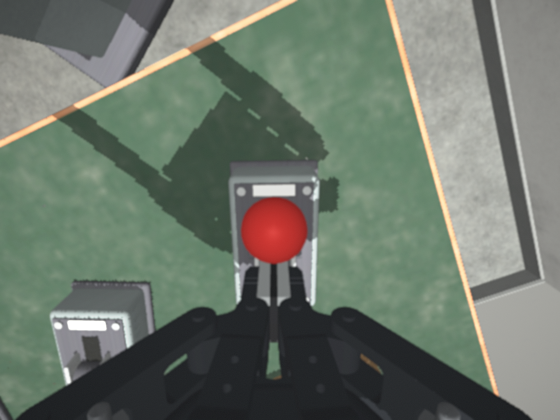

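The red lever has snapped over: its knob now covers the white-bar end at (275,232) in the wrist view. I lift and go to the off side of the blue switch.

drive_tool --pt "0 3 -4 10 0 0 0" --pt "0 0 0 25 0 0 0" --pt "0 0 0 30 0 0 0" --pt "0 0 0 30 0 0 0" --pt "0 0 0 20 0 0 0" --pt "0 -15 -23 0 0 0 0" --pt "0 -15 -23 0 0 0 0.05" --pt "0 -15 -23 0 0 0 0.05" --pt "0 -15 -23 0 0 0 0.05" --pt "0 -15 -23 0 0 0 0.05" --pt "0 -15 -23 0 0 0 0" --pt "0 -15 -23 0 0 0 0" --pt "0 -15 -23 0 0 0 0" --pt "0 -15 -23 0 0 0 0" --pt "0 -15 -23 0 0 0 0" --pt "0 -15 -23 0 0 0 0" --pt "0 -14 -23 0 0 0 0" --pt "0 0 0 0 0 0 0" --pt "0 0 0 0 0 0 0" --pt "0 0 0 0 0 0 0"

```text
time: 5.38
tcp_pos: [0.3844, -0.2839, 0.2219]
eef_rot: [0.0, 0.359, 0.933, 0.0]
wrist_force: [0.7, -0.0, -0.0]
opening: -0.001
```

```bash
python3 - <<'E'
from h import *
o=r.get_obs();print(o['tcp_pos'],o['wrist_force'])
S=r.read_camera("side");T=r.read_camera("top")
cv2.imwrite("pics/side3.png",S[:,:,::-1]);cv2.imwrite("pics/top3.png",T[:,:,::-1]);cv2.imwrite("pics/wrist3.png",r.read_camera("wrist")[:,:,::-1])
E
```

```text
[ 0.38438709 -0.28392059  0.22191789] [ 0.6730144  -0.02142596 -0.02634355]
```

View pics/side3.png

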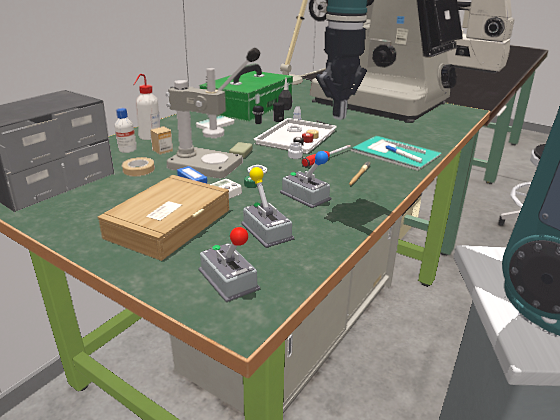

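View pics/wrist3.png

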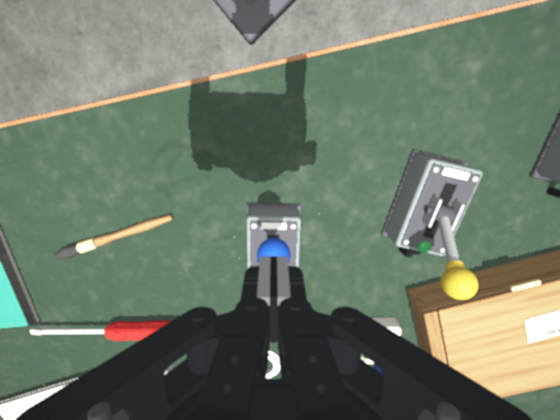

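View pics/top3.png

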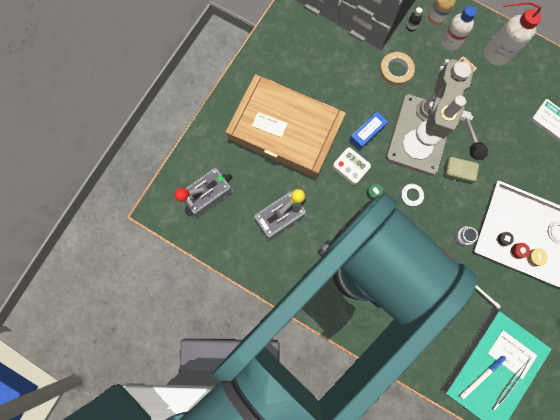

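Red is at its off end and yellow is still on. The fingers are in line with the blue knob at (273,250) in the wrist view. I lower them and push towards on.

drive_tool --pt "0 0 0 -20 0 0 0" --pt "0 0 0 -30 0 0 0" --pt "0 0 0 -30 0 0 0" --pt "0 0 0 -25 0 0 0" --pt "0 0 0 -12 0 0 0" --pt "0 0 0 0 0 0 0" --pt "0 0 0 0 0 0 0" --pt "0 7.5 -6.8 0 0 0 0" --pt "0 7.5 -6.8 0 0 0 0" --pt "0 7.5 -6.8 0 0 0 0" --pt "0 7.5 -6.8 0 0 0 0" --pt "0 7.5 -6.8 0 0 0 0" --pt "0 7.5 -6.8 0 0 0 0" --pt "0 7.5 -6.8 0 0 0 0" --pt "0 7.5 -6.8 0 0 0 0" --pt "0 7.5 -6.8 0 0 0 0" --pt "0 0 0 0 0 0 0" --pt "0 0 0 0 0 0 0"

```text
time: 7.03
tcp_pos: [0.452, -0.3452, 0.1039]
eef_rot: [-0.0, 0.359, 0.933, 0.0]
wrist_force: [0.0, 0.5, 0.2]
opening: 0.003
```

```bash
python3 - <<'E'
from h import *
o=r.get_obs();print(o['tcp_pos'],o['wrist_force'])
cv2.imwrite("pics/wrist4.png",r.read_camera("wrist")[:,:,::-1])
E
```

```text
[ 0.4519608  -0.34522452  0.10391872] [0.02238582 0.5385451  0.19879118]
```

View pics/wrist4.png

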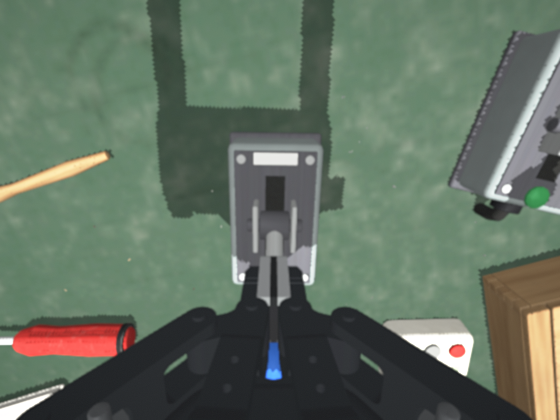

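The white bar end of the blue switch is clear, so its lever is over on the far side, with the blue knob seen through at (273,360). I back off, lift and retreat left towards the robot.

drive_tool --pt "0 -4 4 10 0 0 0" --pt "0 0 0 25 0 0 0" --pt "0 0 0 30 0 0 0" --pt "0 0 0 30 0 0 0" --pt "0 0 0 30 0 0 0" --pt "0 -10 25 15 0 0 0" --pt "0 -10 30 0 0 0 0" --pt "0 -10 30 0 0 0 0" --pt "0 -10 30 0 0 0 0" --pt "0 -10 30 0 0 0 0" --pt "0 0 32 0 0 0 0" --pt "0 0 32 0 0 0 0" --pt "0 0 32 0 0 0 0" --pt "0 0 32 0 0 0 0" --pt "0 0 32 0 0 0 0" --pt "0 0 32 0 0 0 0" --pt "0 0 32 0 0 0 0" --pt "0 0 32 0 0 0 0" --pt "0 0 0 0 0 0 0" --pt "0 0 0 0 0 0 0"

```text
time: 8.75
tcp_pos: [0.3968, 0.0614, 0.2451]
eef_rot: [0.001, 0.357, 0.934, 0.0]
wrist_force: [-0.2, -0.7, 0.7]
opening: -0.004
```

```bash
python3 - <<'E'
from h import *
o=r.get_obs();print(o['tcp_pos'],o['wrist_force'],o['qvel'])
S=r.read_camera("side");T=r.read_camera("top")
cv2.imwrite("pics/side5.png",S[:,:,::-1]);cv2.imwrite("pics/top5.png",T[:,:,::-1])
E
```

```text
[0.39676775 0.06141721 0.24505468] [-0.18841958 -0.73744256  0.71789066] [-0.05612407  0.00672882  0.00068197 -0.01456195 -0.00255679 -0.00588711]
```

View pics/side5.png

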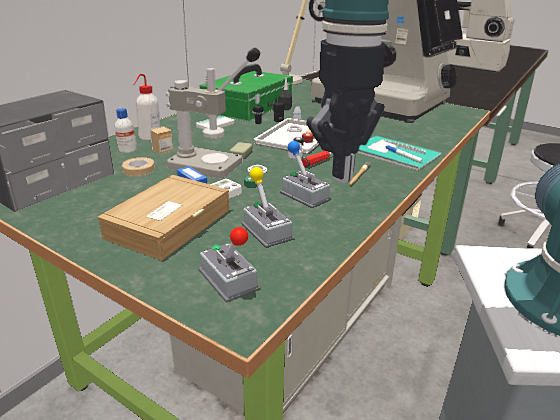

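View pics/top5.png

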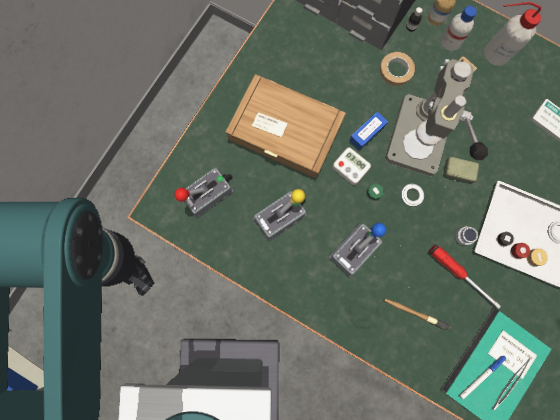

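The side view shows the red knob at (239,236), yellow at (257,174) and blue at (294,147). I triangulate the final angles before handing in.

```bash
python3 - <<'E'
from h import *
S=cv2.imread('pics/side5.png')[:,:,::-1].copy();T=cv2.imread('pics/top5.png')[:,:,::-1].copy()
H={'red':((.5663,-.0097),(.594,-.804)),'yellow':((.5173,-.172),(.538,-.843)),'blue':((.445,-.3385),(.741,-.671))}
for c,a,b in (('red',(239,236),(181,194)),('yellow',(257,173),(298,196)),('blue',(294,147),(379,230))):
    p,e=tri(knob(S,c,a)[0],knob(T,c,b)[0]); s=(p[:2]-H[c][0])@np.array(H[c][1])
    print(c,p,e,'lean to on deg',np.degrees(np.arctan2(s,p[2]-.046)))
r.close_job()
E
```

```text
red [0.54040049 0.02187427 0.10704733] 0.0003327929099385748 lean to on deg -33.73669630895777
yellow [ 0.53987551 -0.20743754  0.10578762] 0.000813821603613243 lean to on deg 35.10001262906204
blue [ 0.47480152 -0.36517488  0.10683778] 0.0011581589518695748 lean to on deg 33.31237894838081
the job is handed in; nothing more can be done
```

I switched the saw off first, confirmed it on camera, and only then switched the polisher on. I used the closed fingertips on each knob, then pulled the arm clear and handed the job in at about 9 s.

My last camera check measured each lever's lean from upright; the stops are at 34°:

| Switch | Lean | Position |
|---|---|---|
| Red (saw) | −33.7° | off |
| Blue (polisher) | +33.3° | on |
| Yellow (fume extraction) | +35.1° | on, not moved |

The two camera views agreed to about 1 mm. The wrist force readings were about 1 N whenever I read them, and the arm is clear of the switches. No check failed or disagreed. Handing in gives no verdict, so I can't confirm how the run was judged.

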